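# Mark both ends of a half-turned blank at the sprung marking bracket

## Robot

A 6-joint arm with a two-finger parallel gripper is mounted at the origin on the work surface. World frame = base frame: x ahead of the robot, y to its left, z up, the work surface at z = 0. Lengths are in m, angles in rad, forces in N, time in s.
With the tool pointing down it reaches from about 0.225 to 0.875 m from the base axis. Payload 3.4 kg.
Tool frame: the origin (TCP) lies on the centre line of the jaws, within the pads' length; the fingertips stand 17 mm ahead of it and the grasp point (between the pads) lies 2 mm behind it; z points along the fingers, y is the line along which they close (so a half turn about z gives the same grasp; the last joint's range is limited). The gripper opens to 85 mm and grips with 20 to 120 N. Pads are 22 mm wide; open, the fingers measure 114 mm over their backs; the gripper's body (76 mm by 85 mm) begins 54 mm behind the grasp point. The pads swing forward as they close: fully open they stand 13 mm farther back than shut.
Start: joints at [1.168, 0.276, 1.505, -0, 1.361, -0.121], TCP at [0.16, 0.552, 0.248] pointing down, gripper open.
Joint ranges: [-2.89, 2.89], [-0.75, 2.08], [0.22, 2.7], [-1.18, 4.32], [0.11, 2.71], [-2.7, 2.7]. Speed limits (rad/s): [2.57, 2.57, 3.14, 3.14, 3.14, 3.14].

## Interface

Orientations are given as a 3x3 rotation matrix whose columns are the frame's x, y, z axes.
In Python, from bench import manip gives the robot as it stands.
- The arm moves only by the tool jog_arm, never from a script. Its arguments are lists of equal length, an entry for each row: "delta_pos": the shift along the tool's x, y, z in mm, a list of three; "dr": the turn, a rotation vector about the tool's x, y, z in degrees, a list of three; "gripper": the closure, from -1 (fully open) to 1 (shut). A call has exactly 5 rows; each row shifts and turns the commanded pose from where the row before left it, along the tool's axes as they then stand; what a row does not reach is not made up. A row lasts 1/8 s, in which the tool goes at most 62.5 mm and 10.7 degrees, less where a joint would pass 70% of its speed; a pose out of reach is approached as far as the arm can. A call is refused whole if a number of a shift passes 62.5 or a number of a turn 10.7, either way. A call with a gripper value outside its range is refused whole. The fingers move at their own pace and stop on an object; the grip force is fixed at half the most. Time passes only in rows, so rows that do not move let the fingers close, or fill a call up. It gives the time, the measured TCP pose, the force, the opening and the grip force at its end, in the units of the state.
- manip.sense(): the state, without advancing time (a new reading comes with each control period).
- manip.read_camera(name): name is "scene" or "top" or "wrist"; returns a dict with "img" (480x640x3 uint8, red, green, blue), "fov_y" (degrees; the focal length in pixels is half the picture's height over the tangent of half this angle, whatever the lens; pixels are square), "cx", "cy" (the principal point, pixels), "distortion" ([k1, k2, p1, p2, k3] as OpenCV has them; the pictures are not rectified), "R" (3x3) and "t" (3): a world point X has camera coordinates R X + t. Camera axes: x right, y down, z forward; pixel columns grow to the right and rows downward; lengths in m; the calibration is good to about 2 mm. A picture is of the moment at which its call begins. There is no depth.
- manip.hand_in(): hands the job in; it is judged then, once.
Trained networks look in the newest picture that a camera, given by its name, has taken for a name from the list of things; names that differ only in an ending like _2 or _b are one class to them, and where a whole thing is asked for, a point or a joint stands for the part that bears it (a point fixed in the world has none). Each returns a list of dicts, best first, with "p" (0 to 1); they miss things now and then, are a little off and sometimes report something else, mostly with a low value. They report only what shows in the picture. A call takes as long as a camera call. They do not tell look-alikes from the thing itself.
- manip.recognise(name, camera): "point" ([x, y, z] in m, in world coordinates, good to about 4 mm: the middle of the surface that is visible of it).
- manip.outline_of(name, camera): "region" (480x640 bool, what is visible of it).
The state is a dict: "t": time; "joint_positions": joint angles; "joint_vel": joint speeds; "joint_torque": joint torques, N m; "tcp_pos": TCP position; "orientation": TCP orientation; "wrist_force": force on the tool from outside, world axes, zero at the start; "torque": the same for the moment, N m; "opening": opening from 0.0 (shut) to 1.0 (fully open); "gripper_force": force on a finger pad.
Only numpy, scipy, OpenCV 4.12 (cv2) and the standard library are available. Lean on these libraries where they do the work, as an engineer would, in place of code of your own. Each camera call takes 0.05 s, during which the arm holds its last target. There are 200 camera calls.

## Task

Mark the end centres of the half-turned wooden blank (the square stick with a round tenon on one end) at the steel bracket: push its plain square end squarely onto the middle of the spring pin until the pin is fully in, then draw it back, turn the blank end for end and push the tenon's end onto the pin in the same way. Then lay the blank down in both notches of the plywood cradle, about in the middle of its length and either way round, and let go. Leave the other things on the bench where they are.

Things in the scene. Friction and masses are not known exactly. Their poses are not given: they have to be found in the camera images.
- blank: the workpiece: pale wood, 180 mm long, 0.1 to 0.25 kg, lying on the bench: a 40 x 40 mm square body (x = -90 to 45 mm) with a round tenon, 28 mm in diameter, on one end (x = 45 to 90 mm). Origin on its long axis at mid length, 20 mm above the bench at the start; x along the axis towards the tenon, z up at the start. Centre of mass at about x = -18 mm
- blank_plain (a point): centre of the blank's plain square end face (x = -90 mm)
- blank_tenon (a point): centre of the end face of the tenon (x = 90 mm)
- bracket: marking bracket of dark bent steel, fixed, elsewhere in each run. Origin on the bench, x = direction in which work is pushed, z up. Foot 6 mm thick, 84 mm wide, x = -40 to 85 mm. Upright plate 84 mm wide, 85 mm tall, its working face (facing -x) at x = 70 mm, between two cheeks (x = 40 to 70 mm, 60 mm tall, 56 mm clear between them)
- pin_tip (a point): tip of the bracket's spring pin, 10 mm in diameter; it moves with the pin. At rest it stands 12 mm out of the plate (bracket x = 58 mm, y = 0, 48 mm above the bench). When work is right against the plate the pin is fully in. Nothing supports the work there: hold it level at the pin's height, clear of the foot
- pin (a joint): how far the pin is pushed in, m: 0 at rest, 0.012 fully in; a spring pushes it back out (2.5 N at the start, 8.5 N fully in)
- cradle: plywood cradle, fixed, elsewhere in each run: a board 120 (x) x 86 (y) x 10 mm with two saddles, 12 mm thick, across it at x = -45 and 45 mm, each with an open-topped notch 54 mm wide, floor 22 mm and top 42 mm above the bench. Origin on the bench under its middle; the blank lies along x, body on both saddles, axis 42 mm above the bench
- glue: bystander: white glue bottle, 60 mm in diameter, 185 mm tall, upright; origin under its middle
- wax: bystander: aluminium tin, 64 mm in diameter, 100 mm tall, upright; origin under its middle
- mug: bystander: white mug, 72 mm in diameter, 90 mm tall, with pencils up to 150 mm; origin under its middle
- chisel: bystander: chisel lying along its x, 200 mm long, 26 mm high; origin on the bench near its middle
- offcut: bystander: plain square wooden offcut without tenon, 150 (x) x 40 x 40 mm; origin under its middle
- roundblank: bystander: round wooden blank standing upright, 60 mm in diameter, 100 mm tall; origin under its middle
- sandblock: bystander: cork sanding block 70 (x) x 115 x 32 mm; origin under its middle
- mallet: bystander: rubber mallet lying along its x, about 285 mm long, head 64 mm high; origin on the bench below the handle
Not all that is in view belongs to the job. Leave any turquoise or yellow look-alike of the bracket alone.

How it is judged:
By the outcome, as a careful person would: the job done as asked, in the order asked, and still so for the second after the job is handed in, with the robot touching nothing.
It also fails if it takes over 64 s, if anything falls off the work surface, if the arm or the gripper's body presses on something with over 40 N, if the wrist force passes 120 N, or if a joint passes its speed limit or range.

## Working session

There is one attempt and no reset: what is moved stays moved. The work goes in short steps, Python scripts to look and compute and a tool call to move; the robot and the scene stay as the last step left them, time stands still between calls to the robot, and variables do not carry over. Pictures are saved under pics/ and viewed, at most 10 in all, crops included, and the job is handed in when it is done.

Besides the shell and the picture viewer there is one more tool, called after "Call:" as name(argument=value, ...) on one line, values as JSON. jog_arm: Moves the arm, as the interface text tells. Its arguments: {"type":"object","properties":{"delta_pos":{"type":"array","items":{"type":"array","items":{"type":"number"}}},"dr":{"type":"array","items":{"type":"array","items":{"type":"number"}}},"gripper":{"type":"array","items":{"type":"number"}}},"required":["delta_pos","dr","gripper"]}

```bash
mkdir -p pics; ls; cat > h.py <<'E'
import numpy as np, cv2
from bench import manip
def cam(n):
    return manip.read_camera(n)
def K(c):
    f=240/np.tan(np.radians(c["fov_y"])/2)
    return np.array([[f,0,c["cx"]],[0,f,c["cy"]],[0,0,1.]])
def ray(c,uv,z):
    R=np.array(c["R"]);t=np.array(c["t"])
    p=cv2.undistortPoints(np.array(uv,float).reshape(-1,1,2),K(c),np.array(c["distortion"]))[:,0]
    d=np.c_[p,np.ones(len(p))]@R; o=-R.T@t
    return o+d*((z-o[2])/d[:,2])[:,None]
def proj(c,X):
    return cv2.projectPoints(np.array(X,float).reshape(-1,3),cv2.Rodrigues(np.array(c["R"]))[0],np.array(c["t"]),K(c),np.array(c["distortion"]))[0][:,0]
def save(c,n): cv2.imwrite("pics/"+n,c["img"][:,:,::-1])
E
python3 - <<'E'
from h import *
np.set_printoptions(precision=3,suppress=True)
for n in ["top","scene"]:
    c=cam(n);save(c,n+"0.png")
    for k in ["blank","blank_plain","blank_tenon","bracket","pin_tip","cradle","offcut","glue","wax","mug","chisel","roundblank","sandblock","mallet"]:
        print(n,k,[(np.round(r["point"],3).tolist(),round(r["p"],2),proj(c,r["point"])[0].round().tolist()) for r in manip.recognise(k,n)])
E
```

```text
pics
top blank [([0.507, 0.297, 0.04], 0.62, [180.0, 234.0])]
top blank_plain [([0.51, 0.302, 0.039], 0.93, [179.0, 233.0])]
top blank_tenon [([0.505, 0.297, 0.04], 0.9, [180.0, 235.0]), ([0.556, -0.172, 0.098], 0.49, [332.0, 214.0])]
top bracket [([0.566, -0.348, 0.006], 0.97, [387.0, 216.0]), ([0.438, -0.006, 0.008], 0.93, [278.0, 257.0]), ([0.236, -0.274, 0.004], 0.72, [366.0, 322.0]), ([0.521, -0.666, 0.007], 0.58, [486.0, 230.0])]
top pin_tip [([0.386, 0.155, 0.02], 0.53, [226.0, 274.0]), ([0.633, 0.005, 0.006], 0.42, [275.0, 196.0])]
top cradle [([0.632, 0.002, 0.009], 0.98, [276.0, 196.0]), ([0.567, -0.348, 0.004], 0.69, [387.0, 216.0])]
top offcut [([0.509, 0.299, 0.04], 0.73, [180.0, 234.0]), ([0.736, -0.219, 0.041], 0.56, [346.0, 161.0])]
top glue [([0.543, 0.162, 0.121], 0.59, [219.0, 218.0])]
top wax [([0.554, -0.17, 0.098], 0.73, [331.0, 215.0])]
top mug [([0.401, -0.159, 0.027], 0.7, [328.0, 268.0])]
top chisel [([0.386, 0.162, 0.019], 0.75, [224.0, 274.0])]
top roundblank [([0.738, 0.216, 0.099], 0.95, [204.0, 157.0])]
top sandblock [([0.696, 0.343, 0.031], 0.63, [169.
[... 519 characters left out ...]
ne pin_tip []
scene cradle [([0.636, 0.015, 0.012], 0.65, [296.0, 305.0]), ([0.707, 0.361, 0.033], 0.6, [363.0, 415.0])]
scene offcut [([0.748, -0.207, 0.035], 0.82, [215.0, 268.0])]
scene glue [([0.565, 0.179, 0.096], 0.85, [362.0, 306.0])]
scene wax [([0.573, -0.154, 0.07], 0.66, [282.0, 246.0])]
scene mug [([0.414, -0.143, 0.065], 0.84, [331.0, 232.0]), ([0.565, 0.181, 0.096], 0.51, [363.0, 306.0])]
scene chisel [([0.399, 0.16, 0.014], 0.85, [406.0, 301.0])]
scene roundblank [([0.755, 0.246, 0.08], 0.61, [308.0, 369.0])]
scene sandblock [([0.71, 0.363, 0.032], 0.76, [363.0, 416.0])]
scene mallet [([0.613, -0.511, 0.04], 0.93, [215.0, 206.0]), ([0.572, -0.152, 0.068], 0.5, [282.0, 247.0])]
```

View pics/top0.png

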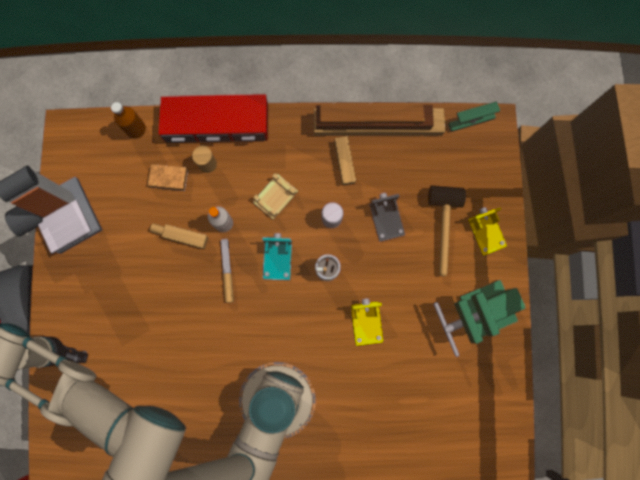

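View pics/scene0.png

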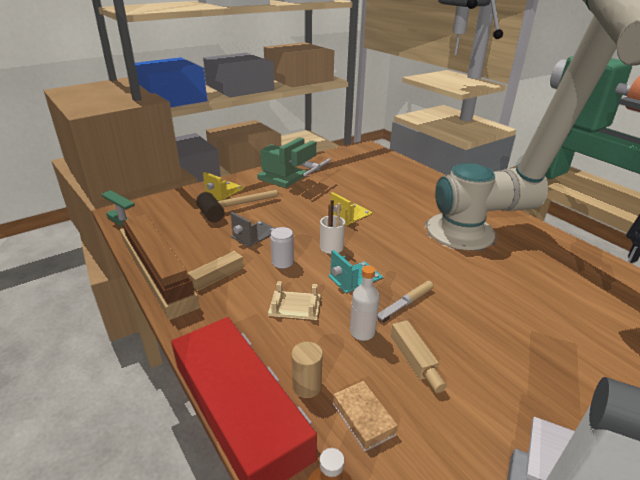

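The top view shows these possible blanks: the tenoned stick at (180,236), tenon to the left; the offcut at (345,160), plain with no tenon; and the chisel handle at (228,290). For brackets there are a dark one at (387,216), a turquoise one at (278,257) and yellow ones at (367,322) and (488,232). I choose the tenoned stick and the dark bracket. The cradle is at (275,196). Next I'll fit their poses and check the choice in a close crop.

```bash
cat > fit.py <<'E'
from h import *
from scipy.optimize import minimize
def box(x0,x1,y0,y1,z0,z1): return np.array([[x,y,z] for x in(x0,x1) for y in(y0,y1) for z in(z0,z1)])/1000.
th=np.linspace(0,2*np.pi,24,endpoint=False)
def cylx(x0,x1,r,zc): return np.array([[x,r*np.cos(a),zc+r*np.sin(a)] for x in(x0,x1) for a in th])/1000.
M={"blank":[box(-90,45,-20,20,0,40),cylx(45,90,14,20)],
"bracket":[box(-40,85,-42,42,0,6),box(70,76,-42,42,0,85),box(40,70,-34,-28,0,60),box(40,70,28,34,0,60)],
"cradle":[box(-60,60,-43,43,0,10)]+[box(s-6,s+6,a,b,0,h) for s in(-45,45) for a,b,h in((-43,-27,42),(27,43,42),(-43,43,22))]}
S=4
def place(P,p): 
    c,s=np.cos(p[2]),np.sin(p[2]); return P@np.array([[c,s,0],[-s,c,0],[0,0,1]])+[p[0],p[1],0]
def sil(c,name,p):
    m=np.zeros((480*S,640*S),np.uint8)
    for P in M[name]:
        h=cv2.convexHull(((proj(c,place(P,p))+.5)*S-.5).astype(np.float32))
        cv2.fillConvexPoly(m,np.round(h*16).astype(np.int32),1,shift=4)
    return m
def fit(name,views,p0,n=4):
    def roi(c,r):
        ys,xs=np.nonzero(r); return slice(max(0,ys.min()-12)*S,(ys.max()+12)*S),slice(max(0,xs.min()-12)*S,(xs.max()+12)*S)
    V=[(c,cv2.resize(cv2.GaussianBlur(r.astype(np.float32),(0,0),.6),(640*S,480*S),interpolation=cv2.INTER_LINEAR)>.5,roi(c,r)) for c,r in views]
    def f(p):
        e=0
        for c,r,w in V:
            m=sil(c,name,p)[w]>0; q=r[w]; e+=1-(m&q).sum()/(m|q).sum()
        return e/len(V)
    best=None
    for k in range(n):
        q=minimize(f,p0,method="Nelder-Mead",options=dict(initial_simplex=np.array(p0)+np.vstack([np.zeros(3),np.diag([.015,.015,.15*(1 if k%2 else -1)])]),xatol=1e-4,fatol=1e-5))
        p0=q.x
        if best is None or q.fun<best.fun: best=q
    return best.x,best.fun
E
python3 - <<'E'
from fit import *
np.set_printoptions(precision=4,suppress=True)
C={n:cam(n) for n in("top","scene")}
g={"blank":(.507,.297,1.35),"bracket":(.566,-.348,.2),"cradle":(.633,.003,.6)}
tiles=[]
P={}
for k,p0 in g.items():
    vs=[]
    for n in C:
        o=[r["region"] for r in manip.outline_of(k,n)]
        t=proj(C[n],[p0[0],p0[1],.02])[0]
        o=[r for r in o if r.any() and np.hypot(*(np.array(np.nonzero(r)).mean(1)[::-1]-t))<25]
        if o: vs.append((C[n],o[0]))
        else: print("none",k,n)
    for i,v in enumerate(vs): print(k,i,v[1].sum(),*fit(k,[v],p0,2))
    p,e=fit(k,vs,p0); print(k,p,e); P[k]=p
    for n in C:
        im=np.ascontiguousarray(C[n]["img"]); u,v=proj(C[n],[p[0],p[1],.02])[0].astype(int)
        m=sil(C[n],k,p); cr=cv2.resize(im[v-30:v+30,u-30:u+30],(240,240),interpolation=cv2.INTER_CUBIC); 
        ct=cv2.findContours(np.ascontiguousarray(m[(v-30)*4:(v+30)*4,(u-30)*4:(u+30)*4]),0,2)[0]; a=cr.copy(); cv2.drawContours(a,ct,-1,(255,0,255),1); tiles.append(a)
cv2.imwrite("pics/fit.png",np.hstack([np.vstack(tiles[i:i+2]) for i in(0,2,4)])[:,:,::-1])
s=manip.sense(); print(s["t"],s["orientation"],s["tcp_pos"],s["joint_positions"])
E
```

```text
blank 0 692 [0.5085 0.3096 1.2884] 0.09033110395508215
blank 1 1741 [0.5097 0.3101 1.2896] 0.04945492299705834
blank [0.509  0.3096 1.2904] 0.07119813643174216
bracket 0 1151 [ 0.5355 -0.3524  0.2214] 0.0763322636645799
bracket 1 854 [ 0.537  -0.3581  0.2913] 0.10501494520092991
bracket [ 0.536  -0.3532  0.2372] 0.10146939521548065
cradle 0 1002 [ 0.6326  0.0034 -0.6905] 0.0608195373957966
cradle 1 1289 [0.6296 0.0038 0.4625] 0.36374745417515275
cradle [ 0.633   0.004  -0.6941] 0.0723209270850369
1.9 [[-0.9606  0.2781 -0.    ]
 [ 0.2781  0.9606  0.0001]
 [ 0.      0.0001 -1.    ]] [0.1599 0.5523 0.2483] [ 1.168   0.2759  1.5049  0.      1.3607 -0.121 ]
```

View pics/fit.png

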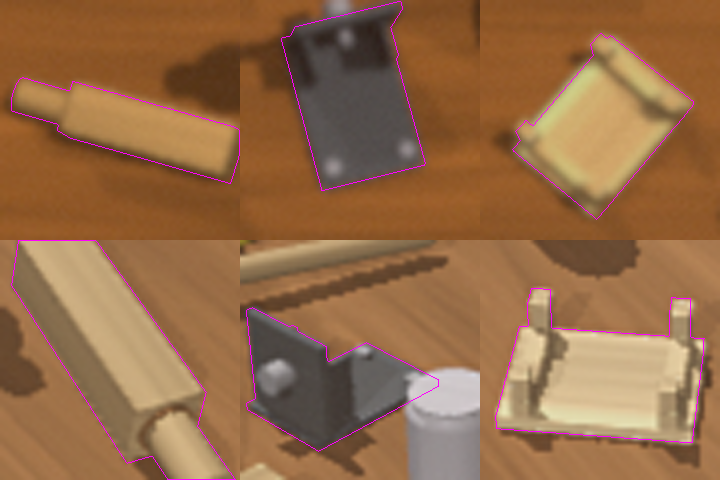

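The crop confirms the choice: the blank has its tenon to the upper left, the bracket is the dark steel one with the pin on the plate, and the cradle fit matches its outline. Now I'll plan the approach.

```bash
cat > plan.py <<'E'
from h import *
import sys,json
def rows(pos,phi,tgt,tphi,n,pause=0):
    pos=np.array(pos,float)*1000;tgt=np.array(tgt,float)*1000;D=[];A=[];p0=pos.copy();f=np.degrees(phi);tf=np.degrees(tphi);f0=f
    for i in range(1,n+1):
        w=p0+(tgt-p0)*i/n-pos; c,s=np.cos(np.radians(f)),np.sin(np.radians(f))
        d=np.round([c*w[0]+s*w[1],s*w[0]-c*w[1],-w[2]],1)
        pos=pos+[c*d[0]+s*d[1],s*d[0]-c*d[1],-d[2]]
        a=round(-(f0+(tf-f0)*i/n-f),1); f-=a
        D.append(d.tolist());A.append([0,0,a])
    D+=[[0,0,0]]*pause;A+=[[0,0,0]]*pause
    return D,A
def phi_now(s):
    R=np.array(s["orientation"]);return np.arctan2(R[1,0],R[0,0])
def show(D,A):
    for i in range(0,len(D),5): print(json.dumps(D[i:i+5]),json.dumps(A[i:i+5]))
def go(tgt,tphi,n,pause=0,start=None):
    if start is None:
        s=manip.sense();start=(s["tcp_pos"],phi_now(s))
    p=start[1]; 
    while p-tphi>np.pi*1.3:p-=2*np.pi
    while tphi-p>np.pi*1.3:p+=2*np.pi
    D,A=rows(start[0],p,tgt,tphi,n,pause);show(D,A)
E
python3 - <<'E'
from plan import *
b=np.array([.509,.3096]);a=1.29
g=b-.014*np.array([np.cos(a),np.sin(a)]);print(g)
go([*g,.17],a,9,1)
E
```

```text
[0.50512031 0.29614831]
[[-44.8, -16.7, 8.7], [-46.9, -8.6, 8.7], [-47.8, -0.4, 8.7], [-47.1, 8.0, 8.7], [-45.0, 16.0, 8.7]] [[0, 0, 10.0], [0, 0, 10.0], [0, 0, 10.0], [0, 0, 10.0], [0, 0, 10.0]]
[[-41.6, 23.5, 8.7], [-36.8, 30.5, 8.7], [-31.0, 36.3, 8.7], [-24.2, 41.2, 8.7], [0, 0, 0]] [[0, 0, 10.0], [0, 0, 10.0], [0, 0, 9.9], [0, 0, 10.0], [0, 0, 0]]
```

Call:
jog_arm(delta_pos=[[-44.8, -16.7, 8.7], [-46.9, -8.6, 8.7], [-47.8, -0.4, 8.7], [-47.1, 8.0, 8.7], [-45.0, 16.0, 8.7]], dr=[[0, 0, 10], [0, 0, 10], [0, 0, 10], [0, 0, 10], [0, 0, 10]], gripper=[-1, -1, -1, -1, -1])

```text
t: 2.52
tcp_pos: [0.3529, 0.4092, 0.2047]
orientation: [[-0.399, 0.917, 0.0], [0.917, 0.399, 0.001], [0.0, 0.001, -1.0]]
wrist_force: [0.8, -0.4, 1.0]
opening: 1.001
gripper_force: 0.0
```

Call:
jog_arm(delta_pos=[[-41.6, 23.5, 8.7], [-36.8, 30.5, 8.7], [-31.0, 36.3, 8.7], [-24.2, 41.2, 8.7], [0, 0, 0]], dr=[[0, 0, 10], [0, 0, 10], [0, 0, 10], [0, 0, 10], [0, 0, 0]], gripper=[-1, -1, -1, -1, -1])

```text
t: 3.15
tcp_pos: [0.5077, 0.2939, 0.1691]
orientation: [[0.282, 0.959, 0.0], [0.959, -0.282, -0.001], [-0.001, 0.0, -1.0]]
wrist_force: [-0.0, 0.0, 0.2]
opening: 0.996
gripper_force: 0.0
```

```bash
python3 - <<'E'
from fit import *
from plan import *
s=manip.sense();print(s["t"],s["tcp_pos"],phi_now(s),s["joint_positions"])
c=cam("wrist");save(c,"w1.png")
o=manip.outline_of("blank","wrist")
for r in o: print(r["p"],r["region"].sum(),r["region"].any(0).nonzero()[0][[0,-1]],r["region"].any(1).nonzero()[0][[0,-1]])
p,e=fit("blank",[(c,o[0]["region"])],(.509,.3096,1.29));print(p,e)
m=sil(c,"blank",p)[2::4,2::4];im=np.ascontiguousarray(c["img"]);cv2.drawContours(im,cv2.findContours(np.ascontiguousarray(m),0,2)[0],-1,(255,0,255),1)
cv2.imwrite("pics/w1f.png",im[:,:,::-1])
a=p[2]
g=p[:2]-.014*np.array([np.cos(a),np.sin(a)])
go([*g,.024],a,4,1)
E
```

```text
3.15 [0.50767313 0.29394097 0.16908956] 1.2847303441227917 [ 4.06823306e-01  3.46855430e-01  1.60427651e+00 -1.03171500e-03
  1.19074483e+00  6.93271977e-01]
0.88 12466 [284 342] [ 86 334]
[0.50955333 0.30779323 1.30074528] 0.030313799180208156
[[-0.3, 0.3, 36.4], [-0.4, 0.3, 36.5], [-0.3, 0.2, 36.4], [-0.3, 0.3, 36.4], [0, 0, 0]] [[0, 0, -0.2], [0, 0, -0.1], [0, 0, -0.2], [0, 0, -0.2], [0, 0, 0]]
```

View pics/w1f.png

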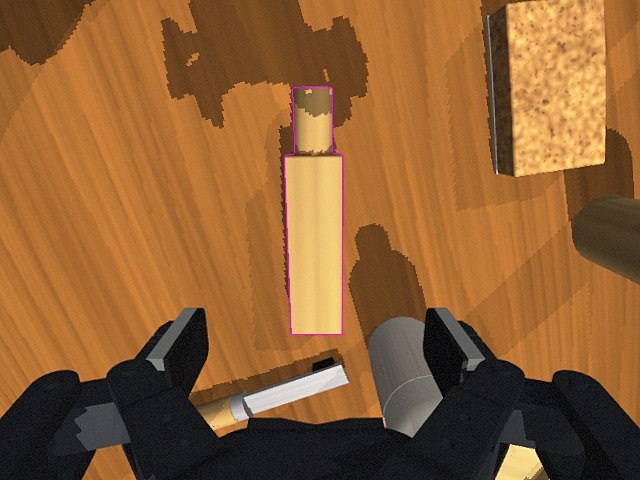

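The wrist view shows the blank centred at about (315,245), with the tenon up at (312,120). The fit overlays it well, and the chisel (300,390) and bottle (400,370) are clear of the fingers. I'll descend and grip.

Call:
jog_arm(delta_pos=[[-0.3, 0.3, 36.4], [-0.4, 0.3, 36.5], [-0.3, 0.2, 36.4], [-0.3, 0.3, 36.4], [0, 0, 0]], dr=[[0, 0, -0.2], [0, 0, -0.2], [0, 0, -0.2], [0, 0, -0.2], [0, 0, 0]], gripper=[-1, -1, -1, -1, -1])

```text
t: 3.88
tcp_pos: [0.5027, 0.2947, 0.0223]
orientation: [[0.263, 0.965, -0.006], [0.965, -0.263, -0.002], [-0.004, -0.005, -1.0]]
wrist_force: [-0.1, -0.0, 0.2]
opening: 1.002
gripper_force: 0.0
```

Call:
jog_arm(delta_pos=[[0, 0, 0], [0, 0, 0], [0, 0, 0], [0, 0, 0], [0, 0, 0]], dr=[[0, 0, 0], [0, 0, 0], [0, 0, 0], [0, 0, 0], [0, 0, 0]], gripper=[1, 1, 1, 1, 1])

```text
t: 4.5
tcp_pos: [0.5071, 0.2953, 0.0262]
orientation: [[0.265, 0.964, 0.003], [0.964, -0.265, 0.002], [0.003, 0.003, -1.0]]
wrist_force: [-0.4, 1.1, 6.1]
opening: 0.457
gripper_force: 62.1
```

Call:
jog_arm(delta_pos=[[0, 0, 0], [0, 0, 0], [0, 0, -5], [0, 0, -5], [0, 0, 0]], dr=[[0, 0, 0], [0, 0, 0], [0, 0, 0], [0, 0, 0], [0, 0, 0]], gripper=[1, 1, 1, 1, 1])

```text
t: 5.12
tcp_pos: [0.5061, 0.2947, 0.0347]
orientation: [[0.265, 0.964, 0.001], [0.964, -0.265, 0.0], [0.001, 0.001, -1.0]]
wrist_force: [-0.0, 0.4, -1.8]
opening: 0.46
gripper_force: 61.1
```

```bash
python3 - <<'E'
from plan import *
s=manip.sense();f=phi_now(s);p=s["tcp_pos"];print(s["t"],p)
q=[p[0],p[1],.255]
go(q,f,5)
go([.472,-.256,.255],.23,12,3,start=(q,f))
E
```

```text
5.125 [0.50605442 0.29465325 0.03469893]
[[0.0, 0.0, -44.1], [0.0, 0.0, -44.0], [0.0, 0.0, -44.1], [0.0, 0.0, -44.0], [0.0, 0.0, -44.1]] [[0, 0, -0.0], [0, 0, -0.0], [0, 0, -0.0], [0, 0, -0.0], [0, 0, -0.0]]
[[-45.0, 9.4, -0.0], [-44.0, 13.4, -0.0], [-42.6, 17.2, -0.0], [-40.9, 21.0, -0.0], [-38.9, 24.6, -0.0]] [[0, 0, 5.1], [0, 0, 5.1], [0, 0, 5.2], [0, 0, 5.1], [0, 0, 5.1]]
[[-36.5, 27.9, -0.0], [-33.9, 31.1, -0.0], [-30.9, 34.0, -0.0], [-27.8, 36.6, -0.0], [-24.4, 39.0, -0.0]] [[0, 0, 5.1], [0, 0, 5.2], [0, 0, 5.1], [0, 0, 5.1], [0, 0, 5.1]]
[[-20.9, 41.0, -0.0], [-17.0, 42.6, -0.0], [0, 0, 0], [0, 0, 0], [0, 0, 0]] [[0, 0, 5.2], [0, 0, 5.1], [0, 0, 0], [0, 0, 0], [0, 0, 0]]
```

Call:
jog_arm(delta_pos=[[0, 0, -44], [0, 0, -44], [0, 0, -44], [0, 0, -44], [0, 0, -44]], dr=[[0, 0, 0], [0, 0, 0], [0, 0, 0], [0, 0, 0], [0, 0, 0]], gripper=[1, 1, 1, 1, 1])

```text
t: 5.75
tcp_pos: [0.5054, 0.2944, 0.2554]
orientation: [[0.265, 0.964, -0.001], [0.964, -0.265, -0.0], [-0.0, -0.001, -1.0]]
wrist_force: [1.1, -0.0, -1.6]
opening: 0.463
gripper_force: 61.1
```

Call:
jog_arm(delta_pos=[[-45, 9.4, 0], [-44, 13.4, 0], [-42.6, 17.2, 0], [-40.9, 21, 0], [-38.9, 24.6, 0]], dr=[[0, 0, 5.1], [0, 0, 5.1], [0, 0, 5.2], [0, 0, 5.1], [0, 0, 5.1]], gripper=[1, 1, 1, 1, 1])

```text
t: 6.38
tcp_pos: [0.4911, 0.0637, 0.254]
orientation: [[0.657, 0.754, -0.0], [0.754, -0.657, 0.0], [-0.0, -0.0, -1.0]]
wrist_force: [1.4, -0.6, -1.0]
opening: 0.46
gripper_force: 61.2
```

Call:
jog_arm(delta_pos=[[-36.5, 27.9, 0], [-33.9, 31.1, 0], [-30.9, 34, 0], [-27.8, 36.6, 0], [-24.4, 39, 0]], dr=[[0, 0, 5.1], [0, 0, 5.2], [0, 0, 5.1], [0, 0, 5.1], [0, 0, 5.1]], gripper=[1, 1, 1, 1, 1])

```text
t: 7.0
tcp_pos: [0.477, -0.1656, 0.254]
orientation: [[0.919, 0.395, -0.0], [0.395, -0.919, 0.001], [-0.0, -0.001, -1.0]]
wrist_force: [-0.3, 0.0, -2.0]
opening: 0.463
gripper_force: 61.1
```

Call:
jog_arm(delta_pos=[[-20.9, 41, 0], [-17, 42.6, 0], [0, 0, 0], [0, 0, 0], [0, 0, 0]], dr=[[0, 0, 5.2], [0, 0, 5.1], [0, 0, 0], [0, 0, 0], [0, 0, 0]], gripper=[1, 1, 1, 1, 1])

```text
t: 7.62
tcp_pos: [0.4717, -0.2548, 0.2542]
orientation: [[0.973, 0.229, -0.0], [0.229, -0.973, 0.001], [-0.0, -0.001, -1.0]]
wrist_force: [-0.4, -0.1, -1.1]
opening: 0.463
gripper_force: 61.3
```

```bash
python3 - <<'E'
from fit import *
from plan import *
s=manip.sense();print(s["t"],s["tcp_pos"],phi_now(s),s["joint_positions"],s["wrist_force"])
c=cam("wrist")
for k in ("bracket","blank"):
  for r in manip.outline_of(k,"wrist"): print(k,r["p"],r["region"].sum(),r["region"].any(0).nonzero()[0][[0,-1]],r["region"].any(1).nonzero()[0][[0,-1]])
R=np.array(c["R"]);print(proj(c,[.536,-.353,.0]))
im=np.ascontiguousarray(c["img"])
o=[r["region"] for r in manip.outline_of("bracket","wrist")]
if o:
  p,e=fit("bracket",[(c,o[0])],(.536,-.353,.235));print(p,e)
  m=sil(c,"bracket",p)[2::4,2::4];cv2.drawContours(im,cv2.findContours(np.ascontiguousarray(m),0,2)[0],-1,(255,0,255),1)
# blank pose in hand by full-pose fit in wrist: outline of silhouette saved
cv2.imwrite("pics/w2.png",im[:,:,::-1])
np.savez("w2.npz",raw=c["img"])
E
```

```text
7.625 [ 0.47173013 -0.25476309  0.25416139] 0.2310065189285586 [-6.25311593e-01  2.14354878e-01  1.57540245e+00  5.01630902e-04
  1.35263692e+00  7.14369521e-01] [-0.42820078 -0.07715871 -1.09709795]
bracket 0.77 213 [253 262] [388 416]
bracket 0.76 195 [633 639] [269 313]
bracket 0.65 13143 [383 517] [ 56 210]
bracket 0.58 10886 [  0 118] [116 256]
blank 0.78 40887 [251 380] [ 27 423]
[[424.29538897 167.90702984]]
[ 0.536 -0.353  0.235] 1.0
```

View pics/w2.png

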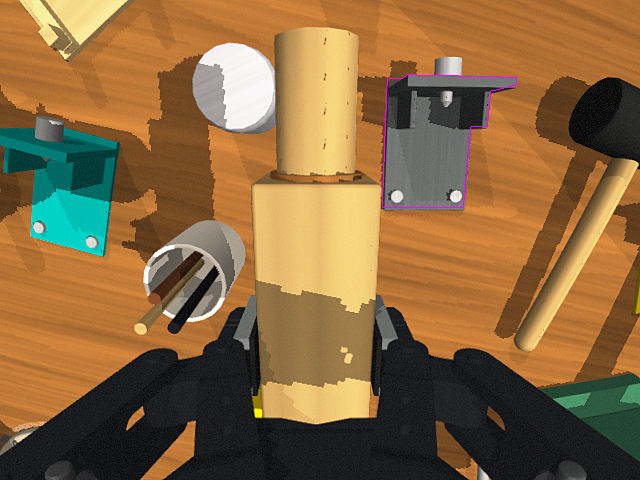

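```bash
cat > hand.py <<'E'
from fit import *
from scipy.spatial.transform import Rotation as Ro
B=[box(-90,45,-20,20,-20,20),cylx(45,90,14,0)]
def hsil(c,s,q):
    R=np.array(s["orientation"]);t=np.array(s["tcp_pos"])
    # blank frame in tool: x along tool x, z = -tool z ; q=(x,y,z mm in tool, yaw,pitch deg)
    Rb=np.diag([1,-1,-1])@Ro.from_euler("zyx",[q[3],q[4],0],degrees=True).as_matrix()
    m=np.zeros((480*2,640*2),np.uint8)
    for P in B:
        X=(P@Rb.T+np.array(q[:3])/1000)@R.T+t
        h=cv2.convexHull(((proj(c,X)+.5)*2-.5).astype(np.float32)); cv2.fillConvexPoly(m,np.round(h*16).astype(np.int32),1,shift=4)
    return m>0
def hfit(c,s,reg,rmax,q0=(14,0,4,0,0)):
    r=cv2.resize(cv2.GaussianBlur(reg.astype(np.float32),(0,0),.6),(1280,960))>.5
    f=lambda q:(lambda m:1-(m&r)[:rmax*2].sum()/(m|r)[:rmax*2].sum())(hsil(c,s,q))+1e-5*(q[4]**2)
    q=q0
    for k in range(3):
        o=minimize(f,q,method="Nelder-Mead",options=dict(initial_simplex=np.array(q)+np.vstack([np.zeros(5),np.diag([4,3,5,2,3.])*(1 if k%2 else -1)]),xatol=.02,fatol=1e-6,maxiter=400));q=o.x
    return q,o.fun
E
python3 - <<'E'
from hand import *
np.set_printoptions(precision=4,suppress=True)
s=manip.sense();c=cam("wrist")
o=[r["region"] for r in manip.outline_of("bracket","wrist")]
o=[r for r in o if r.sum()>2000 and abs(r.nonzero()[1].mean()-445)<40]
p,e=fit("bracket",[(c,o[0])],(.536,-.353,.235));print("bracket",p,e)
pt=p[:2]+.058*np.array([np.cos(p[2]),np.sin(p[2])]);print("tip proj",proj(c,[*pt,.048]),"tip",pt)
print([(r["point"],r["p"]) for r in manip.recognise("pin_tip","wrist")])
b=[r["region"] for r in manip.outline_of("blank","wrist")][0]
for rm in(280,220): print(hfit(c,s,b,rm))
E
```

```text
bracket [ 0.536  -0.354   0.2345] 0.06583728259380184
tip proj [[444.7957 104.5578]] tip [ 0.5925 -0.3405]
[([0.601, -0.3362, 0.0538], 0.56)]
(array([11.796 ,  0.3188,  6.434 ,  0.1676,  1.7962]), np.float64(0.015417791838064961))
(array([12.0513,  0.0752,  7.5939, -0.0418,  1.6388]), np.float64(0.019277181123738336))
```

```bash
python3 - <<'E'
from plan import *
s=manip.sense();f=phi_now(s);p=s["tcp_pos"]
q=[.4922,-.3645,.255]
go(q,3.376,18,2)
go([.4922,-.3645,.053],3.376,4,1,start=(q,3.376))
E
```

```text
[[-0.3, 6.1, -0.0], [-1.3, 6.0, -0.1], [-2.4, 5.7, -0.0], [-3.3, 5.2, -0.0], [-4.2, 4.5, -0.1]] [[0, 0, -10.0], [0, 0, -10.0], [0, 0, -10.0], [0, 0, -10.1], [0, 0, -10.0]]
[[-4.9, 3.7, -0.0], [-5.4, 2.8, -0.0], [-5.9, 1.9, -0.1], [-6.1, 0.7, -0.0], [-6.2, -0.3, -0.0]] [[0, 0, -10.0], [0, 0, -10.0], [0, 0, -10.0], [0, 0, -10.0], [0, 0, -10.0]]
[[-6.0, -1.3, -0.1], [-5.6, -2.4, -0.0], [-5.2, -3.3, -0.0], [-4.5, -4.2, -0.1], [-3.7, -4.9, -0.0]] [[0, 0, -10.0], [0, 0, -10.1], [0, 0, -10.0], [0, 0, -10.0], [0, 0, -10.0]]
[[-2.8, -5.5, -0.1], [-1.8, -5.8, 0.0], [-0.8, -6.1, -0.0], [0, 0, 0], [0, 0, 0]] [[0, 0, -10.0], [0, 0, -10.0], [0, 0, -10.0], [0, 0, 0], [0, 0, 0]]
[[-0.0, 0.0, 50.5], [-0.0, 0.0, 50.5], [-0.0, 0.0, 50.5], [-0.0, 0.0, 50.5], [0, 0, 0]] [[0, 0, -0.0], [0, 0, -0.0], [0, 0, -0.0], [0, 0, -0.0], [0, 0, 0]]
```

Call:
jog_arm(delta_pos=[[-0.3, 6.1, 0], [-1.3, 6, 0], [-2.4, 5.7, 0], [-3.3, 5.2, 0], [-4.2, 4.5, 0]], dr=[[0, 0, -10], [0, 0, -10], [0, 0, -10], [0, 0, -10], [0, 0, -10]], gripper=[1, 1, 1, 1, 1])

```text
t: 8.65
tcp_pos: [0.4775, -0.2864, 0.2543]
orientation: [[0.446, 0.895, 0.0], [0.895, -0.446, 0.0], [0.0, -0.0, -1.0]]
wrist_force: [-0.0, 0.3, -1.0]
opening: 0.46
gripper_force: 61.4
```

Call:
jog_arm(delta_pos=[[-4.9, 3.7, 0], [-5.4, 2.8, 0], [-5.9, 1.9, 0], [-6.1, 0.7, 0], [-6.2, -0.3, 0]], dr=[[0, 0, -10], [0, 0, -10], [0, 0, -10], [0, 0, -10], [0, 0, -10]], gripper=[1, 1, 1, 1, 1])

```text
t: 9.28
tcp_pos: [0.4831, -0.3167, 0.2542]
orientation: [[-0.399, 0.917, -0.0], [0.917, 0.399, 0.0], [0.0, 0.0, -1.0]]
wrist_force: [0.2, -0.3, -0.7]
opening: 0.457
gripper_force: 61.4
```

Call:
jog_arm(delta_pos=[[-6, -1.3, 0], [-5.6, -2.4, 0], [-5.2, -3.3, 0], [-4.5, -4.2, 0], [-3.7, -4.9, 0]], dr=[[0, 0, -10], [0, 0, -10], [0, 0, -10], [0, 0, -10], [0, 0, -10]], gripper=[1, 1, 1, 1, 1])

```text
t: 9.9
tcp_pos: [0.4886, -0.3469, 0.2542]
orientation: [[-0.959, 0.284, -0.0], [0.284, 0.959, 0.0], [0.0, 0.0, -1.0]]
wrist_force: [-0.3, -0.8, -1.9]
opening: 0.462
gripper_force: 61.4
```

Call:
jog_arm(delta_pos=[[-2.8, -5.5, 0], [-1.8, -5.8, 0], [-0.8, -6.1, 0], [0, 0, 0], [0, 0, 0]], dr=[[0, 0, -10], [0, 0, -10], [0, 0, -10], [0, 0, 0], [0, 0, 0]], gripper=[1, 1, 1, 1, 1])

```text
t: 10.52
tcp_pos: [0.4918, -0.3645, 0.2541]
orientation: [[-0.974, -0.225, -0.0], [-0.225, 0.974, 0.001], [0.0, 0.001, -1.0]]
wrist_force: [-0.8, -0.1, -1.3]
opening: 0.455
gripper_force: 61.4
```

```bash
python3 - <<'E'
from plan import *
s=manip.sense();print(s["t"],s["tcp_pos"],phi_now(s)+2*np.pi,s["joint_positions"],s["wrist_force"],s["torque"])
go([.4922,-.3645,.053],3.376,4,1)
E
```

```text
10.525 [ 0.49177424 -0.36450715  0.25412903] 3.3687790233863537 [-7.51624493e-01  3.29321224e-01  1.41211810e+00  2.76304028e-04
  1.40071910e+00 -2.54965401e+00] [-0.84242791 -0.05342458 -1.27028819] [-0.03531933  0.04501794 -0.06204075]
[[-0.1, -0.0, 50.3], [-0.1, -0.0, 50.3], [-0.1, -0.1, 50.2], [-0.1, 0.0, 50.3], [0, 0, 0]] [[0, 0, -0.1], [0, 0, -0.1], [0, 0, -0.1], [0, 0, -0.1], [0, 0, 0]]
```

Call:
jog_arm(delta_pos=[[-0.1, 0, 50.3], [-0.1, 0, 50.3], [-0.1, 0, 50.2], [-0.1, 0, 50.3], [0, 0, 0]], dr=[[0, 0, -0.1], [0, 0, -0.1], [0, 0, -0.1], [0, 0, -0.1], [0, 0, 0]], gripper=[1, 1, 1, 1, 1])

```text
t: 11.15
tcp_pos: [0.4897, -0.362, 0.0495]
orientation: [[-0.972, -0.233, -0.007], [-0.233, 0.972, 0.007], [0.005, 0.008, -1.0]]
wrist_force: [0.1, 1.2, -0.4]
opening: 0.456
gripper_force: 61.3
```

Call:
jog_arm(delta_pos=[[0, 0, 0], [0, 0, 0], [0, 0, 0], [0, 0, 0], [0, 0, 0]], dr=[[0, 0, 0], [0, 0, 0], [0, 0, 0], [0, 0, 0], [0, 0, 0]], gripper=[1, 1, 1, 1, 1])

```text
t: 11.78
tcp_pos: [0.4923, -0.3648, 0.0536]
orientation: [[-0.972, -0.234, 0.0], [-0.234, 0.972, -0.0], [-0.0, -0.0, -1.0]]
wrist_force: [0.1, 0.4, -2.2]
opening: 0.456
gripper_force: 61.3
```

```bash
python3 - <<'E'
from hand import *
from plan import *
s=manip.sense();print(s["t"],s["tcp_pos"],phi_now(s)+2*np.pi,s["joint_positions"][5],s["wrist_force"])
tiles=[]
for n,hw in(("top",40),("scene",40)):
    c=cam(n);im=np.ascontiguousarray(c["img"]);
    u,v=proj(c,[.53,-.353,.05])[0].astype(int)
    k=400//(2*hw)
    a=cv2.resize(im[v-hw:v+hw,u-hw:u+hw],None,fx=k,fy=k,interpolation=cv2.INTER_CUBIC);d=a.copy()
    for q,col in(((12,0,6.4,0,0),(255,0,0)),((12,0,6.4,0,1.8),(0,0,255))):
        m=hsil(c,s,q).astype(np.uint8)[2*(v-hw):2*(v+hw),2*(u-hw):2*(u+hw)]
        m=cv2.resize(m,(a.shape[1],a.shape[0]))
        cv2.drawContours(d,cv2.findContours(m,0,2)[0],-1,col,1)
    tip=((proj(c,[.5925,-.3405,.048])[0]-[u-hw,v-hw]+.5)*k).astype(int);cv2.circle(d,tuple(int(x) for x in tip),3,(0,255,0),1)
    tiles.append(d)
cv2.imwrite("pics/pre1.png",np.hstack(tiles)[:,:,::-1])
E
```

```text
11.775 [ 0.49231542 -0.36475551  0.05355395] 3.3780547725006227 -2.558547939873758 [ 0.05552297  0.42303166 -2.15814437]
```

View pics/pre1.png

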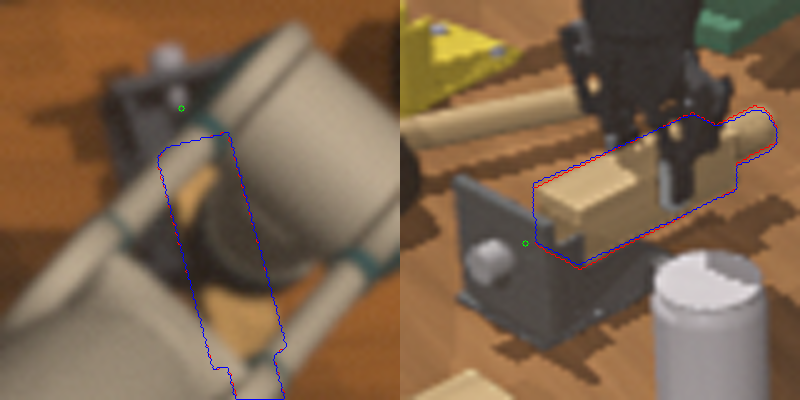

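The scene crop shows the blank level behind the bracket, plain end at about (540,200) facing the pin (green circle at (525,243)). I'll measure pitch and height numerically.

```bash
python3 - <<'E'
from hand import *
np.set_printoptions(precision=3,suppress=True)
s=manip.sense();c=cam("scene")
u,v=proj(c,[.53,-.353,.05])[0].astype(int)
o=manip.outline_of("blank","scene"); print([(r["p"],r["region"].sum(),np.array(r["region"].nonzero()).mean(1)) for r in o],u,v)
r0=[r["region"] for r in o if abs(r["region"].nonzero()[1].mean()-u)<40][0]
ig=np.zeros((480,640),bool); ig[:,u-40+38:u-40+68]=1
ig[v+2:,:u-40+38]=1  # lower side hidden by cheek/plate: leave out
k=np.ones((960,1280),bool)&~(cv2.resize(ig.astype(np.uint8),(1280,960))>0)
r=cv2.resize(cv2.GaussianBlur(r0.astype(np.float32),(0,0),.6),(1280,960))>.5
def f(q):
    m=hsil(c,s,(q[0],q[3],q[1],0,q[2])); return 1-(m&r&k).sum()/((m|r)&k).sum()
for st in([12,6.4,0,0],[12,6.4,2,0],[12,5,-1,1]):
    q=np.array(st,float)
    for j in(1,-1,1):
        w=minimize(f,q,method="Nelder-Mead",options=dict(initial_simplex=q+np.vstack([np.zeros(4),np.diag([4,4,2,2.])*j]),xatol=.02,fatol=1e-6));q=w.x
    print(q,w.fun)
E
```

```text
[(0.73, np.int64(527), array([213.588, 267.455]))] 260 217
[11.191  5.64   0.601  0.585] 0.10843373493975905
[11.981  5.77   0.254 -0.017] 0.10843373493975905
[10.328  6.126  0.005 -0.5  ] 0.10627177700348434
```

Call:
jog_arm(delta_pos=[[-7, 0, 0], [-7, 0, 0], [-7, 0, 0], [-7, 0, 0], [0, 0, 0]], dr=[[0, 0, 0], [0, 0, 0], [0, 0, 0], [0, 0, 0], [0, 0, 0]], gripper=[1, 1, 1, 1, 1])

```text
t: 12.6
tcp_pos: [0.5193, -0.3581, 0.053]
orientation: [[-0.972, -0.235, -0.002], [-0.235, 0.972, -0.0], [0.002, 0.0, -1.0]]
wrist_force: [-3.5, -1.0, -0.1]
opening: 0.461
gripper_force: 61.5
```

Call:
jog_arm(delta_pos=[[-2, 0, 0], [-2, 0, 0], [-2, 0, 0], [0, 0, 0], [0, 0, 0]], dr=[[0, 0, 0], [0, 0, 0], [0, 0, 0], [0, 0, 0], [0, 0, 0]], gripper=[1, 1, 1, 1, 1])

```text
t: 13.22
tcp_pos: [0.5244, -0.3568, 0.0531]
orientation: [[-0.972, -0.234, -0.002], [-0.234, 0.972, 0.0], [0.002, 0.001, -1.0]]
wrist_force: [-6.5, -1.9, 0.0]
opening: 0.459
gripper_force: 61.5
```

Call:
jog_arm(delta_pos=[[-1.5, 0, 0], [-1.5, 0, 0], [-0.5, 0, 0], [0, 0, 0], [0, 0, 0]], dr=[[0, 0, 0], [0, 0, 0], [0, 0, 0], [0, 0, 0], [0, 0, 0]], gripper=[1, 1, 1, 1, 1])

```text
t: 13.85
tcp_pos: [0.5273, -0.3561, 0.0531]
orientation: [[-0.972, -0.235, -0.003], [-0.235, 0.972, 0.0], [0.003, 0.001, -1.0]]
wrist_force: [-5.0, -2.8, -0.5]
opening: 0.457
gripper_force: 61.6
```

Call:
jog_arm(delta_pos=[[-1, 0, 0], [-0.5, 0, 0], [0, 0, 0], [0, 0, 0], [0, 0, 0]], dr=[[0, 0, 0], [0, 0, 0], [0, 0, 0], [0, 0, 0], [0, 0, 0]], gripper=[1, 1, 1, 1, 1])

```text
t: 14.48
tcp_pos: [0.5285, -0.3558, 0.0531]
orientation: [[-0.972, -0.235, -0.003], [-0.235, 0.972, 0.0], [0.003, 0.001, -1.0]]
wrist_force: [-6.9, -2.4, 1.1]
opening: 0.461
gripper_force: 61.6
```

```bash
python3 - <<'E'
from hand import *
s=manip.sense();print(s["t"],s["tcp_pos"],s["wrist_force"],s["torque"])
c=cam("scene")
s=manip.sense();print(s["wrist_force"],s["torque"])
cam("scene");s=manip.sense();print(s["wrist_force"])
cam("scene");s=manip.sense();print(s["wrist_force"])
cv2.imwrite("pics/x.png",cv2.resize(c["img"][170:270,205:305],(600,600),interpolation=cv2.INTER_CUBIC)[:,:,::-1])
E
```

```text
14.475 [ 0.52850078 -0.35577668  0.05309152] [-6.92475945 -2.38799683  1.06549114] [-0.38342335  0.97028402 -0.04143588]
[-6.63091916 -1.85199554  0.89417644] [-0.36465358  0.99760195 -0.05745885]
[-7.16649367 -1.83967906  1.38105001]
[-7.55890422 -2.49371434  0.41171837]
```

Call:
jog_arm(delta_pos=[[-1, 0, 0], [-1, 0, 0], [0, 0, 0], [0, 0, 0], [0, 0, 0]], dr=[[0, 0, 0], [0, 0, 0], [0, 0, 0], [0, 0, 0], [0, 0, 0]], gripper=[1, 1, 1, 1, 1])

```text
t: 15.25
tcp_pos: [0.5296, -0.3555, 0.0531]
orientation: [[-0.972, -0.235, -0.005], [-0.235, 0.972, -0.0], [0.005, 0.001, -1.0]]
wrist_force: [-8.7, -3.4, 1.8]
opening: 0.458
gripper_force: 62.0
```

Call:
jog_arm(delta_pos=[[-1, 0, 0], [0, 0, 0], [0, 0, 0], [0, 0, 0], [0, 0, 0]], dr=[[0, 0, 0], [0, 0, 0], [0, 0, 0], [0, 0, 0], [0, 0, 0]], gripper=[1, 1, 1, 1, 1])

```text
t: 15.88
tcp_pos: [0.5296, -0.3556, 0.0532]
orientation: [[-0.972, -0.235, -0.006], [-0.235, 0.972, -0.0], [0.006, 0.001, -1.0]]
wrist_force: [-11.4, -3.9, 2.8]
opening: 0.462
gripper_force: 62.1
```

Call:
jog_arm(delta_pos=[[-1, 0, 0], [-1, 0, 0], [0, 0, 0], [0, 0, 0], [0, 0, 0]], dr=[[0, 0, 0], [0, 0, 0], [0, 0, 0], [0, 0, 0], [0, 0, 0]], gripper=[1, 1, 1, 1, 1])

```text
t: 16.5
tcp_pos: [0.5297, -0.3556, 0.0532]
orientation: [[-0.972, -0.236, -0.01], [-0.236, 0.972, -0.001], [0.01, 0.002, -1.0]]
wrist_force: [-16.6, -6.6, 5.0]
opening: 0.461
gripper_force: 62.4
```

```bash
python3 - <<'E'
from plan import *
s=manip.sense();f=phi_now(s)+2*np.pi;p=s["tcp_pos"];print(s["wrist_force"],s["torque"],p,f)
u=np.array([np.cos(.2345),np.sin(.2345)])
print("bracket coords",(p[:2]-[.536,-.354])@u,(p[:2]-[.536,-.354])@[-u[1],u[0]])
c=cam("scene");cv2.imwrite("pics/in1.png",cv2.resize(c["img"][170:270,205:305],(600,600),interpolation=cv2.INTER_CUBIC)[:,:,::-1])
E
```

```text
[-16.638178    -6.62202951   5.01082664] [-0.80651548  2.04363246  0.07411329] [ 0.52971537 -0.35557723  0.05323049] 3.379867455182356
bracket coords -0.006479106975294991 -7.378500621068129e-05
```

View pics/in1.png

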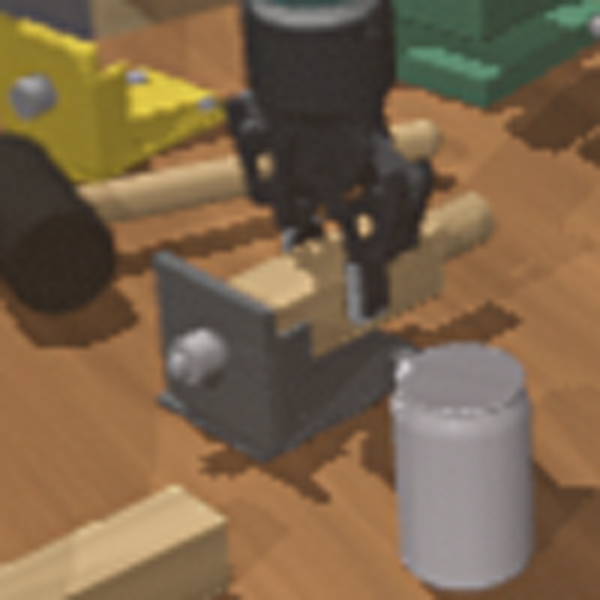

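The picture shows the blank against the plate, with the pin's tail pushed out at (180,355). The position has stalled and the force is above the spring's, so the pin is fully in. I'll draw back, lift and turn.

Call:
jog_arm(delta_pos=[[8, 0, 0], [10, 0, 0], [12, 0, 0], [15, 0, 0], [0, 0, 0]], dr=[[0, 0, 0], [0, 0, 0], [0, 0, 0], [0, 0, 0], [0, 0, 0]], gripper=[1, 1, 1, 1, 1])

```text
t: 17.18
tcp_pos: [0.4904, -0.3649, 0.0533]
orientation: [[-0.972, -0.233, 0.0], [-0.233, 0.972, 0.001], [-0.0, 0.0, -1.0]]
wrist_force: [0.2, -0.5, -1.6]
opening: 0.459
gripper_force: 61.4
```

Call:
jog_arm(delta_pos=[[0, 0, -40], [0, 0, -40], [0, 0, -40], [0, 0, -30], [0, 0, 0]], dr=[[0, 0, 0], [0, 0, 0], [0, 0, 0], [0, 0, 0], [0, 0, 0]], gripper=[1, 1, 1, 1, 1])

```text
t: 17.8
tcp_pos: [0.4931, -0.366, 0.206]
orientation: [[-0.972, -0.235, 0.006], [-0.235, 0.972, -0.004], [-0.004, -0.006, -1.0]]
wrist_force: [-0.5, 1.5, -1.4]
opening: 0.461
gripper_force: 61.5
```

```bash
python3 - <<'E'
from plan import *
s=manip.sense();print(s["tcp_pos"],phi_now(s)+2*np.pi,s["orientation"])
q=[.4674,-.3704,.205]
p=phi_now(s)+2*np.pi
D,A=rows(s["tcp_pos"],p,q,.2345,18,2);show(D,A)
go([.4674,-.3704,.0543],.2345,3,2,start=(q,.2345))
E
```

```text
[ 0.49305177 -0.36595489  0.20601045] 3.3783605774050587 [[-0.97209141 -0.23453428  0.00565314]
 [-0.2345596   0.97209212 -0.0043242 ]
 [-0.0044812  -0.00552952 -0.99997467]]
[[1.4, 0.1, 0.1], [1.5, -0.2, 0.0], [1.4, -0.4, 0.1], [1.3, -0.6, 0.0], [1.1, -0.9, 0.1]] [[0, 0, 10.0], [0, 0, 10.0], [0, 0, 10.0], [0, 0, 10.0], [0, 0, 10.0]]
[[1.0, -1.0, 0.0], [0.8, -1.2, 0.1], [0.6, -1.4, 0.0], [0.4, -1.4, 0.1], [0.1, -1.4, 0.1]] [[0, 0, 10.0], [0, 0, 10.1], [0, 0, 10.0], [0, 0, 10.0], [0, 0, 10.0]]
[[-0.2, -1.4, 0.0], [-0.4, -1.4, 0.1], [-0.7, -1.3, 0.0], [-0.8, -1.2, 0.1], [-1.1, -1.0, 0.0]] [[0, 0, 10.0], [0, 0, 10.0], [0, 0, 10.0], [0, 0, 10.0], [0, 0, 10.0]]
[[-1.2, -0.8, 0.1], [-1.3, -0.6, 0.1], [-1.4, -0.3, 0.0], [0, 0, 0], [0, 0, 0]] [[0, 0, 10.0], [0, 0, 10.0], [0, 0, 10.0], [0, 0, 0], [0, 0, 0]]
[[0.0, 0.0, 50.2], [0.0, 0.0, 50.3], [0.0, 0.0, 50.2], [0, 0, 0], [0, 0, 0]] [[0, 0, -0.0], [0, 0, -0.0], [0, 0, -0.0], [0, 0, 0], [0, 0, 0]]
```

Call:
jog_arm(delta_pos=[[1.4, 0, 0], [1.5, -0.2, 0], [1.4, -0.4, 0], [1.3, -0.6, 0], [1.1, -0.9, 0]], dr=[[0, 0, 10], [0, 0, 10], [0, 0, 10], [0, 0, 10], [0, 0, 10]], gripper=[1, 1, 1, 1, 1])

```text
t: 18.42
tcp_pos: [0.4837, -0.3655, 0.2008]
orientation: [[-0.801, 0.599, -0.002], [0.599, 0.801, 0.003], [0.003, 0.001, -1.0]]
wrist_force: [-0.2, -1.3, -1.1]
opening: 0.46
gripper_force: 61.4
```

Call:
jog_arm(delta_pos=[[1, -1, 0], [0.8, -1.2, 0], [0.6, -1.4, 0], [0.4, -1.4, 0], [0.1, -1.4, 0]], dr=[[0, 0, 10], [0, 0, 10], [0, 0, 10], [0, 0, 10], [0, 0, 10]], gripper=[1, 1, 1, 1, 1])

```text
t: 19.05
tcp_pos: [0.4765, -0.3666, 0.2008]
orientation: [[-0.056, 0.998, -0.002], [0.998, 0.056, 0.003], [0.003, -0.002, -1.0]]
wrist_force: [0.2, 0.5, -1.9]
opening: 0.458
gripper_force: 61.4
```

Call:
jog_arm(delta_pos=[[-0.2, -1.4, 0], [-0.4, -1.4, 0], [-0.7, -1.3, 0], [-0.8, -1.2, 0], [-1.1, -1, 0]], dr=[[0, 0, 10], [0, 0, 10], [0, 0, 10], [0, 0, 10], [0, 0, 10]], gripper=[1, 1, 1, 1, 1])

```text
t: 19.68
tcp_pos: [0.4694, -0.368, 0.2008]
orientation: [[0.729, 0.685, -0.002], [0.685, -0.729, 0.003], [0.0, -0.003, -1.0]]
wrist_force: [0.0, -0.1, -2.0]
opening: 0.457
gripper_force: 61.4
```

Call:
jog_arm(delta_pos=[[-1.2, -0.8, 0], [-1.3, -0.6, 0], [-1.4, -0.3, 0], [0, 0, 0], [0, 0, 0]], dr=[[0, 0, 10], [0, 0, 10], [0, 0, 10], [0, 0, 0], [0, 0, 0]], gripper=[1, 1, 1, 1, 1])

```text
t: 20.3
tcp_pos: [0.4655, -0.3691, 0.202]
orientation: [[0.972, 0.237, -0.001], [0.237, -0.972, 0.001], [-0.001, -0.002, -1.0]]
wrist_force: [-0.0, 0.2, -1.7]
opening: 0.454
gripper_force: 61.4
```

```bash
python3 - <<'E'
from hand import *
from plan import *
np.set_printoptions(precision=3,suppress=True)
s=manip.sense();print(s["t"],s["tcp_pos"],phi_now(s))
c=cam("wrist");b=[r["region"] for r in manip.outline_of("blank","wrist")][0]
print(hfit(c,s,b,280)); save(c,"w3.png")
o=[r["region"] for r in manip.outline_of("bracket","wrist")]
print([(x.sum(),x.nonzero()[1].mean()) for x in o])
go([.4674,-.3704,.0543],.2345,4,1)
E
```

```text
20.3 [ 0.465 -0.369  0.202] 0.23907293358506332
(array([11.712,  0.155,  6.606, -0.018,  0.921]), np.float64(0.013748346983230452))
[(np.int64(728), np.float64(173.46428571428572)), (np.int64(7020), np.float64(321.3411680911681)), (np.int64(6316), np.float64(613.6493033565548)), (np.int64(40642), np.float64(315.592269081246))]
[[0.4, 0.3, 37.1], [0.3, 0.4, 37.2], [0.4, 0.3, 37.1], [0.4, 0.4, 37.1], [0, 0, 0]] [[0, 0, 0.0], [0, 0, 0.1], [0, 0, 0.0], [0, 0, 0.1], [0, 0, 0]]
```

Call:
jog_arm(delta_pos=[[0.4, 0.3, 37.1], [0.3, 0.4, 37.2], [0.4, 0.3, 37.1], [0.4, 0.4, 37.1], [0, 0, 0]], dr=[[0, 0, 0], [0, 0, 0.1], [0, 0, 0], [0, 0, 0.1], [0, 0, 0]], gripper=[1, 1, 1, 1, 1])

```text
t: 21.08
tcp_pos: [0.4657, -0.3688, 0.052]
orientation: [[0.973, 0.232, -0.005], [0.232, -0.973, 0.005], [-0.004, -0.006, -1.0]]
wrist_force: [-1.3, 0.4, -0.4]
opening: 0.457
gripper_force: 61.3
```

Call:
jog_arm(delta_pos=[[0, 0, 0], [0, 0, 0], [0, 0, 0], [0, 0, 0], [0, 0, 0]], dr=[[0, 0, 0], [0, 0, 0], [0, 0, 0], [0, 0, 0], [0, 0, 0]], gripper=[1, 1, 1, 1, 1])

```text
t: 21.7
tcp_pos: [0.4675, -0.3706, 0.055]
orientation: [[0.973, 0.231, 0.0], [0.231, -0.973, -0.0], [0.0, 0.0, -1.0]]
wrist_force: [0.2, 0.9, -3.1]
opening: 0.462
gripper_force: 61.3
```

```bash
python3 - <<'E'
from hand import *
from plan import *
np.set_printoptions(precision=3,suppress=True)
s=manip.sense();p=s["tcp_pos"];print(s["t"],p,phi_now(s),s["orientation"][:,2])
u=np.array([np.cos(.2345),np.sin(.2345)])
print("bracket coords",(p[:2]-[.536,-.354])@u,(p[:2]-[.536,-.354])@[-u[1],u[0]])
cw=cam("wrist");c=cam("scene")
k=4;a=cv2.resize(cw["img"][0:270,200:440],None,fx=1.8,fy=1.8)
pr=proj(cw,[*(np.array([.536,-.354])+.058*u),.048])[0];print("tip in wrist",pr)
b=cv2.resize(c["img"][180:260,205:275],(int(70*486/80),486),interpolation=cv2.INTER_CUBIC)
m=hsil(c,s,(13,0,6.3,0,0)).astype(np.uint8)[360:520,410:550];m=cv2.resize(m,(b.shape[1],486))
cv2.drawContours(b,cv2.findContours(m,0,2)[0],-1,(255,0,0),1)
tp=(proj(c,[*(np.array([.536,-.354])+.058*u),.048])[0]-[205,180]+.5)*486/80;cv2.circle(b,(int(tp[0]),int(tp[1])),4,(0,255,0),1)
cv2.imwrite("pics/pre2.png",np.hstack([a[:486],b[:a.shape[0]]])[:,:800,::-1])
E
```

```text
21.7 [ 0.467 -0.371  0.055] 0.23316590260309897 [ 0. -0. -1.]
bracket coords -0.0704772743288803 -0.00019422852797491253
tip in wrist [313.852 -50.809]
```

View pics/pre2.png

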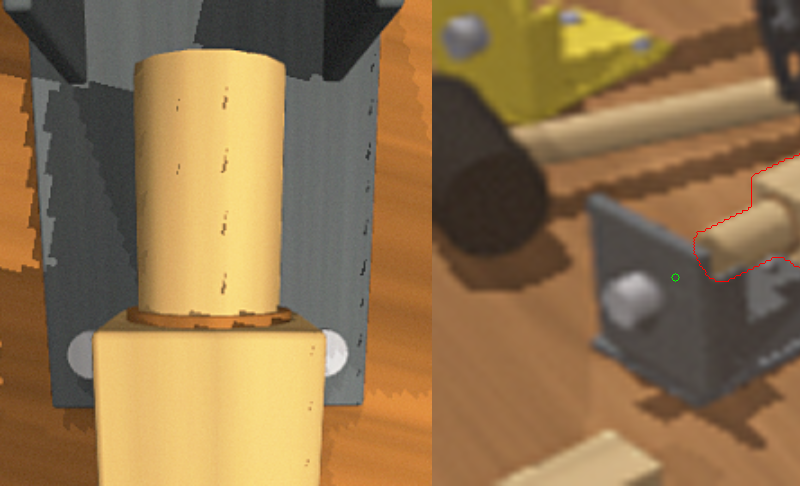

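The wrist view shows the tenon (centre about x=209) midway between the bracket's bolts (85 and 333) and its cheeks. In the scene view it is level with the pin. I'll push the tenon end.

Call:
jog_arm(delta_pos=[[7, 0, 0.2], [7, 0, 0.2], [7, 0, 0.2], [7, 0, 0], [0, 0, 0]], dr=[[0, 0, 0], [0, 0, 0], [0, 0, 0], [0, 0, 0], [0, 0, 0]], gripper=[1, 1, 1, 1, 1])

```text
t: 22.42
tcp_pos: [0.4944, -0.3641, 0.0539]
orientation: [[0.973, 0.232, -0.002], [0.232, -0.973, -0.0], [-0.002, -0.0, -1.0]]
wrist_force: [-2.9, -1.4, -0.1]
opening: 0.457
gripper_force: 61.5
```

Call:
jog_arm(delta_pos=[[2, 0, 0], [2, 0, 0], [2, 0, 0], [1.5, 0, 0], [0, 0, 0]], dr=[[0, 0, 0], [0, 0, 0], [0, 0, 0], [0, 0, 0], [0, 0, 0]], gripper=[1, 1, 1, 1, 1])

```text
t: 23.05
tcp_pos: [0.5006, -0.3624, 0.0539]
orientation: [[0.973, 0.231, -0.003], [0.231, -0.973, 0.0], [-0.002, -0.001, -1.0]]
wrist_force: [-6.3, -2.7, -1.0]
opening: 0.459
gripper_force: 61.6
```

Call:
jog_arm(delta_pos=[[1.5, 0, 0], [1, 0, 0], [0, 0, 0], [0, 0, 0], [0, 0, 0]], dr=[[0, 0, 0], [0, 0, 0], [0, 0, 0], [0, 0, 0], [0, 0, 0]], gripper=[1, 1, 1, 1, 1])

```text
t: 23.68
tcp_pos: [0.5026, -0.362, 0.054]
orientation: [[0.973, 0.231, -0.003], [0.231, -0.973, 0.0], [-0.003, -0.001, -1.0]]
wrist_force: [-7.4, -2.7, 0.5]
opening: 0.46
gripper_force: 61.6
```

Call:
jog_arm(delta_pos=[[1, 0, 0], [1, 0, 0], [0.5, 0, 0], [0, 0, 0], [0, 0, 0]], dr=[[0, 0, 0], [0, 0, 0], [0, 0, 0], [0, 0, 0], [0, 0, 0]], gripper=[1, 1, 1, 1, 1])

```text
t: 24.3
tcp_pos: [0.5034, -0.3618, 0.054]
orientation: [[0.973, 0.232, -0.006], [0.232, -0.973, -0.0], [-0.006, -0.001, -1.0]]
wrist_force: [-11.2, -4.2, 2.3]
opening: 0.457
gripper_force: 62.0
```

Call:
jog_arm(delta_pos=[[1, 0, 0], [1, 0, 0], [0, 0, 0], [0, 0, 0], [0, 0, 0]], dr=[[0, 0, 0], [0, 0, 0], [0, 0, 0], [0, 0, 0], [0, 0, 0]], gripper=[1, 1, 1, 1, 1])

```text
t: 24.92
tcp_pos: [0.5035, -0.3618, 0.0541]
orientation: [[0.973, 0.232, -0.01], [0.232, -0.973, -0.001], [-0.01, -0.002, -1.0]]
wrist_force: [-17.2, -6.3, 4.5]
opening: 0.455
gripper_force: 62.3
```

Stalled again at 18 N, so the pin is fully in. I'll draw back, lift and stop beside the cradle for a look.

Call:
jog_arm(delta_pos=[[-8, 0, 0], [-10, 0, 0], [-12, 0, 0], [-15, 0, 0], [0, 0, 0]], dr=[[0, 0, 0], [0, 0, 0], [0, 0, 0], [0, 0, 0], [0, 0, 0]], gripper=[1, 1, 1, 1, 1])

```text
t: 25.55
tcp_pos: [0.4641, -0.3711, 0.0541]
orientation: [[0.973, 0.23, -0.0], [0.23, -0.973, 0.001], [0.0, -0.001, -1.0]]
wrist_force: [-0.9, 0.2, -1.9]
opening: 0.459
gripper_force: 61.5
```

Call:
jog_arm(delta_pos=[[0, 0, -50], [0, 0, -50], [0, 0, -50], [0, 0, -50], [0, 0, 0]], dr=[[0, 0, 0], [0, 0, 0], [0, 0, 0], [0, 0, 0], [0, 0, 0]], gripper=[1, 1, 1, 1, 1])

```text
t: 26.18
tcp_pos: [0.4674, -0.3728, 0.2592]
orientation: [[0.973, 0.231, 0.008], [0.231, -0.973, -0.007], [0.007, 0.009, -1.0]]
wrist_force: [0.9, -0.5, -1.8]
opening: 0.456
gripper_force: 61.7
```

```bash
python3 - <<'E'
from plan import *
s=manip.sense();print(s["tcp_pos"],phi_now(s))
go([.54,-.062,.253],-.694,8,2)
E
```

```text
[ 0.46737945 -0.37277999  0.25922359] 0.23342389930693644
[[17.8, -35.7, 0.8], [13.6, -37.5, 0.8], [9.1, -38.8, 0.7], [4.6, -39.7, 0.8], [-0.0, -39.9, 0.8]] [[0, 0, 6.6], [0, 0, 6.7], [0, 0, 6.6], [0, 0, 6.7], [0, 0, 6.6]]
[[-4.6, -39.6, 0.8], [-9.3, -38.8, 0.7], [-13.6, -37.5, 0.8], [0, 0, 0], [0, 0, 0]] [[0, 0, 6.7], [0, 0, 6.6], [0, 0, 6.6], [0, 0, 0], [0, 0, 0]]
```

Call:
jog_arm(delta_pos=[[17.8, -35.7, 0], [13.6, -37.5, 0], [9.1, -38.8, 0], [4.6, -39.7, 0], [0, -39.9, 0]], dr=[[0, 0, 6.6], [0, 0, 6.7], [0, 0, 6.6], [0, 0, 6.7], [0, 0, 6.6]], gripper=[1, 1, 1, 1, 1])

```text
t: 26.8
tcp_pos: [0.5102, -0.175, 0.2524]
orientation: [[0.939, -0.343, -0.002], [-0.343, -0.939, 0.002], [-0.002, -0.001, -1.0]]
wrist_force: [-0.0, 0.0, -1.1]
opening: 0.457
gripper_force: 61.5
```

Call:
jog_arm(delta_pos=[[-4.6, -39.6, 0], [-9.3, -38.8, 0], [-13.6, -37.5, 0], [0, 0, 0], [0, 0, 0]], dr=[[0, 0, 6.7], [0, 0, 6.6], [0, 0, 6.6], [0, 0, 0], [0, 0, 0]], gripper=[1, 1, 1, 1, 1])

```text
t: 27.42
tcp_pos: [0.5372, -0.0603, 0.253]
orientation: [[0.77, -0.638, -0.002], [-0.638, -0.77, -0.0], [-0.001, 0.001, -1.0]]
wrist_force: [-0.4, -0.0, -2.9]
opening: 0.459
gripper_force: 61.5
```

```bash
python3 - <<'E'
from hand import *
from plan import *
np.set_printoptions(precision=4,suppress=True)
s=manip.sense();print(s["t"],s["tcp_pos"],phi_now(s),s["joint_positions"])
c=cam("wrist");u=proj(c,[.633,.004,.01])[0];print(u)
b=[r["region"] for r in manip.outline_of("blank","wrist")][0]
q,e=hfit(c,s,b,280);print("hand",q,e)
o=[r["region"] for r in manip.outline_of("cradle","wrist")];print([(x.sum(),x.nonzero()[1].mean(),x.nonzero()[0].mean()) for x in o])
o=[r for r in o if np.hypot(r.nonzero()[1].mean()-u[0],r.nonzero()[0].mean()-u[1])<50]
im=np.ascontiguousarray(c["img"])
if o:
    p,e=fit("cradle",[(c,o[0])],(.633,.004,-.694));print("cradle",p,e)
    m=sil(c,"cradle",p)[2::4,2::4];cv2.drawContours(im,cv2.findContours(np.ascontiguousarray(m),0,2)[0],-1,(255,0,255),1)
    ux=np.array([np.cos(p[2]),np.sin(p[2])]);g=p[:2]+(.004-.013)*ux;print(g)
    h=[*g,.1]; go(h,p[2],5)
    go([*g,.049],p[2],3,2,start=(h,p[2]))
cv2.imwrite("pics/w4.png",im[:,:,::-1])
E
```

```text
27.425 [ 0.5372 -0.0603  0.253 ] -0.692331050108645 [-0.2403  0.2225  1.5676 -0.0005  1.3534  2.023 ]
[201.7683 176.9662]
hand [12.485   1.5045  6.3981 -0.0741  1.1967] 0.012062275474279786
[(np.int64(11008), np.float64(201.39171511627907), np.float64(174.5125363372093))]
cradle [ 0.6324  0.0043 -0.7086] 0.016750381200107634
[0.6256 0.0102]
[[4.4, -22.3, 30.7], [4.3, -22.2, 30.7], [4.3, -22.3, 30.8], [4.2, -22.3, 30.7], [4.2, -22.3, 30.7]] [[0, 0, 0.2], [0, 0, 0.1], [0, 0, 0.2], [0, 0, 0.1], [0, 0, 0.2]]
[[0.0, -0.0, 17.0], [0.0, -0.0, 17.0], [0.0, -0.0, 17.0], [0, 0, 0], [0, 0, 0]] [[0, 0, -0.0], [0, 0, -0.0], [0, 0, -0.0], [0, 0, 0], [0, 0, 0]]
```

View pics/w4.png

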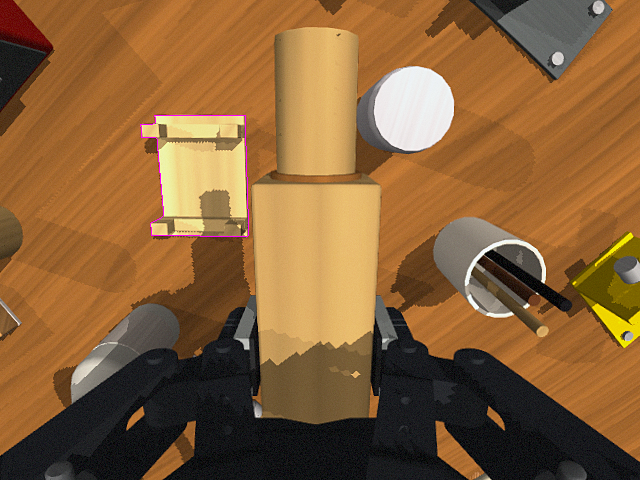

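The wrist view shows the cradle at (201,175), its fit outline matching closely, and the blank still straight in the jaws. I'll move over it and descend.

Call:
jog_arm(delta_pos=[[4.4, -22.3, 30.7], [4.3, -22.2, 30.7], [4.3, -22.3, 30.8], [4.2, -22.3, 30.7], [4.2, -22.3, 30.7]], dr=[[0, 0, 0.2], [0, 0, 0.1], [0, 0, 0.2], [0, 0, 0.1], [0, 0, 0.2]], gripper=[1, 1, 1, 1, 1])

```text
t: 28.2
tcp_pos: [0.6265, 0.0103, 0.0994]
orientation: [[0.759, -0.651, 0.0], [-0.651, -0.759, -0.0], [0.0, -0.0, -1.0]]
wrist_force: [-0.4, -0.2, -1.8]
opening: 0.463
gripper_force: 61.7
```

Call:
jog_arm(delta_pos=[[0, 0, 0], [0, 0, 0], [0, 0, 0], [0, 0, 0], [0, 0, 0]], dr=[[0, 0, 0], [0, 0, 0], [0, 0, 0], [0, 0, 0], [0, 0, 0]], gripper=[1, 1, 1, 1, 1])

```text
t: 28.82
tcp_pos: [0.6259, 0.0109, 0.1013]
orientation: [[0.76, -0.65, 0.001], [-0.65, -0.76, -0.0], [0.001, -0.001, -1.0]]
wrist_force: [-0.3, -0.4, -1.3]
opening: 0.46
gripper_force: 61.4
```

```bash
python3 - <<'E'
from plan import *
s=manip.sense();print(s["t"],s["tcp_pos"],phi_now(s))
go([.6256,.0102,.051],-.7086,4,1)
E
```

```text
28.825 [0.62586429 0.01085639 0.1013027 ] -0.7080107180546222
[[0.1, 0.2, 12.6], [0.0, 0.1, 12.6], [0.1, 0.2, 12.5], [0.0, 0.2, 12.6], [0, 0, 0]] [[0, 0, 0.0], [0, 0, 0.0], [0, 0, 0.0], [0, 0, 0.0], [0, 0, 0]]
```

Call:
jog_arm(delta_pos=[[0.1, 0.2, 12.6], [0, 0.2, 12.6], [0.1, 0.2, 12.6], [0, 0.2, 12.6], [0, 0, 0]], dr=[[0, 0, 0], [0, 0, 0], [0, 0, 0], [0, 0, 0], [0, 0, 0]], gripper=[1, 1, 1, 1, 1])

```text
t: 29.45
tcp_pos: [0.625, 0.0104, 0.0489]
orientation: [[0.76, -0.65, -0.002], [-0.65, -0.76, 0.0], [-0.001, 0.001, -1.0]]
wrist_force: [-0.2, 0.1, -1.2]
opening: 0.458
gripper_force: 62.1
```

Call:
jog_arm(delta_pos=[[0, 0, 1], [0, 0, 0.5], [0, 0, 0.5], [0, 0, 0], [0, 0, 0]], dr=[[0, 0, 0], [0, 0, 0], [0, 0, 0], [0, 0, 0], [0, 0, 0]], gripper=[1, 1, 1, 1, 1])

```text
t: 30.08
tcp_pos: [0.6255, 0.0104, 0.0482]
orientation: [[0.76, -0.65, 0.0], [-0.65, -0.76, 0.0], [0.0, -0.0, -1.0]]
wrist_force: [0.4, 0.9, -1.5]
opening: 0.462
gripper_force: 62.1
```

Call:
jog_arm(delta_pos=[[0, 0, 0.5], [0, 0, 0.5], [0, 0, 0], [0, 0, 0], [0, 0, 0]], dr=[[0, 0, 0], [0, 0, 0], [0, 0, 0], [0, 0, 0], [0, 0, 0]], gripper=[1, 1, 1, 1, 1])

```text
t: 30.7
tcp_pos: [0.6256, 0.0104, 0.048]
orientation: [[0.76, -0.65, 0.001], [-0.65, -0.76, -0.0], [0.001, -0.0, -1.0]]
wrist_force: [-0.9, 0.8, 3.9]
opening: 0.458
gripper_force: 63.1
```

Contact: the wrist force went from -1.5 N to +3.9 N, so the blank rests on the saddles. I'll release and lift.

Call:
jog_arm(delta_pos=[[0, 0, 0], [0, 0, 0], [0, 0, 0], [0, 0, 0], [0, 0, 0]], dr=[[0, 0, 0], [0, 0, 0], [0, 0, 0], [0, 0, 0], [0, 0, 0]], gripper=[-0.4, -0.6, -1, -1, -1])

```text
t: 31.32
tcp_pos: [0.6255, 0.0104, 0.047]
orientation: [[0.76, -0.65, -0.0], [-0.65, -0.76, 0.0], [-0.0, -0.0, -1.0]]
wrist_force: [-0.1, -1.0, 0.8]
opening: 1.002
gripper_force: 0.0
```

Call:
jog_arm(delta_pos=[[0, 0, 0], [0, 0, -10], [0, 0, -25], [0, 0, -45], [0, 0, -60]], dr=[[0, 0, 0], [0, 0, 0], [0, 0, 0], [0, 0, 0], [0, 0, 0]], gripper=[-1, -1, -1, -1, -1])

```text
t: 31.95
tcp_pos: [0.6245, 0.0105, 0.1878]
orientation: [[0.76, -0.65, -0.003], [-0.65, -0.76, 0.0], [-0.002, 0.001, -1.0]]
wrist_force: [1.1, -0.1, 0.2]
opening: 0.999
gripper_force: 0.0
```

Call:
jog_arm(delta_pos=[[0, 0, -30], [0, 0, 0], [0, 0, 0], [0, 0, 0], [0, 0, 0]], dr=[[0, 0, 0], [0, 0, 0], [0, 0, 0], [0, 0, 0], [0, 0, 0]], gripper=[-1, -1, -1, -1, -1])

```text
t: 32.58
tcp_pos: [0.6249, 0.0104, 0.2157]
orientation: [[0.76, -0.65, -0.003], [-0.65, -0.76, 0.0], [-0.002, 0.001, -1.0]]
wrist_force: [-0.1, 0.3, 1.5]
opening: 1.0
gripper_force: 0.0
```

```bash
python3 - <<'E'
from fit import *
s=manip.sense();print(s["t"],s["tcp_pos"],s["opening"],s["wrist_force"])
c=cam("wrist");d=cam("scene");save(c,"w5.png")
M["blank"]=[P+[0,0,.022] for P in M["blank"]]
o=manip.outline_of("blank","wrist")
p,e=fit("blank",[(c,o[0]["region"])],(.636,.0016,-.7086));u=np.array([np.cos(-.7086),np.sin(-.7086)])
w=p[:2]-[.6324,.0043];print(p,e,"along",w@u,"across",w@[-u[1],u[0]])
a,b=proj(d,[.63,0,.04])[0].astype(int)
cv2.imwrite("pics/end.png",np.hstack([c["img"][::,120:520],cv2.resize(d["img"][b-45:b+45,a-37:a+38],(400,480),interpolation=cv2.INTER_CUBIC)])[:,:,::-1])
E
```

```text
32.575 [0.62485615 0.01043136 0.21565006] 0.9997405267836965 [-0.0651581   0.27570079  1.47512404]
[ 0.63401176  0.00103079 -0.71015119] 0.018630456000958917 along 0.0033512741521125895 across -0.0014333411929151987
```

View pics/end.png

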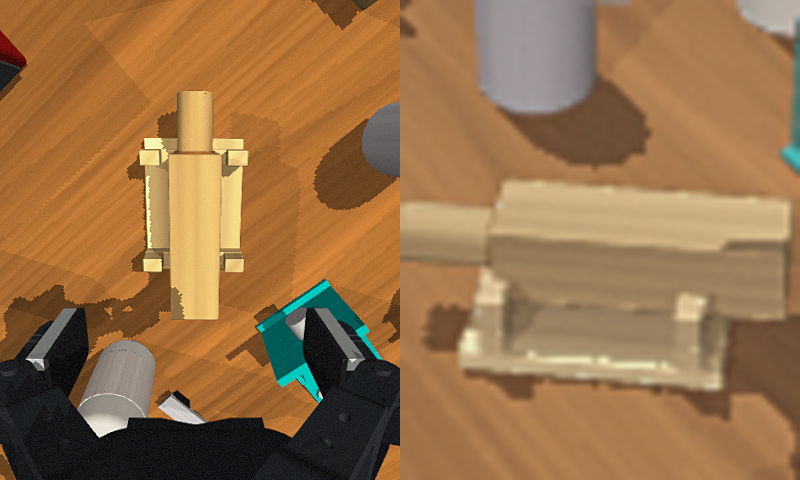

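The blank lies level in both notches (wrist view centre about (195,205)), 3 mm from the middle lengthwise, with its body on both saddles. The gripper is clear, so I'm handing in.

```bash
python3 -c "
from bench import manip
print(manip.hand_in())"
```

```text
the job is handed in; nothing more can be done
None
```

I pushed the plain end and then the tenon end fully onto the dark bracket's pin, laid the blank in both cradle notches about 3 mm from mid length, let go and handed the job in at about 33 s; no verdict came back.

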